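Kit the instrument tray and peel a cover for it

ROBOT

A 6-joint arm with a two-finger parallel gripper is mounted at the origin on a cart in front of the work surface, level with it; the furniture and walls round the work are solid. World frame = base frame: x ahead of the robot, y to its left, z up, the work surface at z = 0. Lengths are in m, angles in degrees, forces in N, time in s.
With the tool pointing down it reaches from about 0.4 to 0.825 m from the base axis. Payload 7 kg.
Tool frame: the origin (TCP) lies on the centre line of the jaws, within the pads' length; the fingertips stand 22 mm ahead of it and the grasp point (between the pads) lies 3 mm ahead of it; z points along the fingers, y is the line along which they close (so a half turn about z gives the same grasp; the last joint's range is limited). The gripper opens to 88 mm and grips with 3 to 60 N. Pads are 19 mm wide; open, the fingers measure 130 mm over their backs; the gripper's body (78 mm by 193 mm) begins 47 mm behind the grasp point.
Start: joints at [-60.785, 20.546, 0.682, 0, -70.136, -16.507], TCP at [0.148, -0.658, 0.249] pointing down, gripper open.
Joint ranges: [-176.03, 176.03], [-82.01, 121.73], [-58.28, 71.71], [-173.87, 95.51], [-174.79, -0.11], [-173.66, 173.66]. Speed limits (degrees/s): [136.94, 136.94, 172.46, 180, 180, 180].

INTERFACE

Orientations are given as [roll, pitch, yaw] about the fixed x, y, z axes, in that order (R = Rz(yaw) Ry(pitch) Rx(roll)).
In Python, from plant import get_state, cams, r gives the robot as it stands.
- The arm moves only by the tool apply_moves, never from a script. Its argument "targets" is a list of rows, each an object with "dp": the shift along the world's x, y, z in m, a list of three; "yaw": the turn about the world's z in degrees. In form: [{"dp": [x, y, z], "yaw": yaw}, ...]. A call has 1 to 20 rows; each row is the pose to reach, as a shift and turn from the pose commanded when the call began; what a row does not reach only later rows make up. A row lasts 1/12 s, in which the tool goes at most 41.7 mm and 7.16 degrees, less where a joint would pass 70% of its speed; a pose out of reach is approached as far as the arm can. A call with a gripper value outside its range is refused whole. "grip" is the gripper command: -1 is fully open, 1 is shut, values between are in proportion, set as the call begins (left out, the last holds). The fingers move at their own pace and stop on an object; "squeeze" is the grip in N (left out, the last holds). Time passes only in rows, so rows that repeat a pose let the fingers close. It gives the time, the measured TCP pose, the force, the opening and the grip force at its end, in the units of the state.
- get_state(): the state, without advancing time (a new reading comes with each control period).
- cams.capture(name): name is "side" or "top" or "wrist"; returns a dict with "image" (480x640x3 uint8, red, green, blue), "range_z" (480x640 float32, m along the optical axis (not along the pixel's ray), 0 where there is no reading), "fx", "fy", "cx", "cy" (pixels), "R" (3x3) and "t" (3): a world point X has camera coordinates R X + t; the wrist camera has in their place "T_tool_cam" (4x4, takes a point from camera to tool coordinates, whose origin is the TCP and whose axes are the flange's). Camera axes: x right, y down, z forward; pixel columns grow to the right and rows downward; lengths in m; the calibration is good to about 2 mm. A picture is of the moment at which its call begins: read the wrist's pose just before it.
- r.close_job(): hands the job in; it is judged then, once.
The state is a dict: "time_s": time; "joints": joint angles; "qd": joint speeds; "joint_torque": joint torques, N m; "tcp_pos": TCP position; "eef_rot": TCP orientation; "contact_force": force on the tool from outside, world axes, zero at the start; "moment": the same for the moment, N m; "gripper_width": finger opening in m; "gripper_force": force on a finger pad.
Only numpy, scipy, OpenCV 4.12 (cv2) and the standard library are available. Lean on these libraries where they do the work, as an engineer would, in place of code of your own. Each camera call takes 0.05 s, during which the arm holds its last target. There are 200 camera calls.

TASK

Lay the forceps and the flat tin of cover glasses flat in their own pockets of the instrument tray (the dust caps are already in theirs). Then take the top cover off the clinging stack: pinch its raised corner grip and lift that end first, so that it peels off and the covers beneath stay lying where they are. Finish still holding the cover, level and clear above the loaded tray and lined up with it as if about to close it; do not put it down or let go, and leave everything else alone.

Things in the scene. Friction and masses are not known exactly. Their poses are not given: they have to be found in the camera images.
- tray: grey formed instrument tray, fixed, 188 (its x) x 138 (its y) x 24 mm high; origin at the centre of its underside, z up. In its flat top: pockets lined with dark rubber: a long slot for the forceps along x at +y, crossed at mid-length by a finger recess; a rectangular pocket for the tin in the -x -y corner; two square pockets at +x -y that hold the dust caps (tops at 28 mm)
- forceps_pocket (a point): centre of the floor of the forceps slot, 14 mm above the bench, at x 0, y +26 mm in the tray's frame; slot 144 mm long (tray x), 24 mm wide (tray y), 10 mm deep. The finger recess across it, centred here, is 46 mm along x and 72 mm along y with its floor 7 mm above the bench: fingers reach down in it on either side of the forceps
- tin_pocket (a point): centre of the floor of the tin pocket, 14 mm above the bench; pocket 70 mm long (tray x), 50 mm wide (tray y), 10 mm deep, so the tin stands 8 mm proud of the land. In the tray's frame at x -48, y -39 mm
- tray_middle (a point): middle of the tray at the height of the land (24 mm)
- forceps: steel forceps, 127 mm long (own y), 14 mm wide at the middle (own x), 9 mm high, 22 g; origin at the centre of its underside. At the start it lies on the panel of the top cover. Pinch it across its width at mid-length; either way round is right
- tin: flat blue tin of cover glasses, 42 (own x) x 60 (own y) x 18 mm high, about 55 g; origin at the centre of its underside; stands on the bench. Its 60 mm side goes along the tray's x; either way round is right
- cover: top cover of the stack: white formed sheet, open below, 188 (own x) x 138 (own y) mm over its flange, 75 g; origin at the centre of its underside, panel top (160 x 110 mm) 20 mm above it. Lies nested on the stack, underside 48 mm, panel 68 mm above the bench. To free it alone, first swing its grip end up by about 0.15 rad about the two far feet (line x +30, z 8 mm in its frame), then lift
- cover_grip (a point): middle of the head of the cover's raised corner grip, at x -66, y -34, z 36 mm in the cover's frame (84 mm above the bench at the start). 12 mm thick along the cover's x, 26 mm long along its y, upright faces from 31 to 42 mm above the cover's origin (top 22 mm above the panel); pinch it across its 12 mm
- cover_middle (a point): middle of the top of the cover's panel. Under the panel are four rubber feet at x +-30, y +-40 mm; sprung nubs of the cover beneath grip their sides. Each clings with about 1 N until it has risen 6 mm. All four at once hold more than the weight of the covers beneath, so a level lift brings those along; the two on the grip side alone do not, while the far two stay down
- cover_far_corner (a point): corner of the cover's flange diagonally opposite the grip: x +94, y +69, z 0 mm in the cover's frame
- cover_stack: the four covers beneath, nested in each other 12 mm apart and moving as one loose body, 188 x 138 mm, panel top 56 mm above the bench, 300 g in all; origin at the centre of the underside, same axes as the cover on it. Stays where it is
- stack_middle (a point): middle of the panel top of the four covers that stay, 56 mm above their underside
- eyepiece: black spare eyepiece, 34 mm wide, 46 mm tall, standing before the fixed middle microscope; bystander, leave alone. That microscope (0.4 m tall, its front at x 0.55 m, between y 0.01 and 0.19 m) stands between the places of the stack and the tray: carry things past in front of it
- petri1: brown covered culture dish, 55 mm wide, 12 mm high, near the front edge of the bench; bystander, leave alone
- dust_cap1: black dust cap, 31 mm wide, 14 mm tall, in the tray's square pocket at x +16, y -40 mm in the tray's frame; stays in it
- dust_cap2: black dust cap, 31 mm wide, 14 mm tall, in the tray's square pocket at x +64, y -40 mm in the tray's frame; stays in it
Not all that is in view belongs to the job. There is more than one size of the tin; the one meant has the size given above.

How it is judged:
By the outcome, as a careful person would: the job done as asked, in the order asked, and still so for the second after the job is handed in, while the arm keeps its last pose, push and grip.
It also fails if it takes over 72 s, if anything falls off the work surface, if the arm or the gripper's body presses on something with over 40 N, if the wrist force passes 120 N, or if a joint passes its speed limit or range.

## Working session

There is one attempt and no reset: what is moved stays moved. The work goes in short steps, Python scripts to look and compute and a tool call to move; the robot and the scene stay as the last step left them, time stands still between calls to the robot, and variables do not carry over. Pictures are saved under pics/ and viewed, at most 13 in all, crops included, and the job is handed in when it is done.

Besides the shell and the picture viewer there is one more tool, called after ">>>" in YAML: its name, and indented under it one key for each argument. apply_moves: Moves the arm, as the interface text tells. Its arguments: {"type":"object","properties":{"targets":{"type":"array","items":{"type":"object","properties":{"dp":{"type":"array","items":{"type":"number"}},"yaw":{"type":"number"}}}},"grip":{"type":"number"},"squeeze":{"type":"number"}},"required":["targets"]}

```bash
ls; mkdir -p pics
cat > h.py <<'E'
import numpy as np, cv2, pickle
from plant import get_state, cams, r
def cap(n):
    s=get_state(); c=cams.capture(n); c['s']=s
    if n=='wrist':
        from scipy.spatial.transform import Rotation as Ro
        T=np.eye(4); T[:3,:3]=Ro.from_euler('xyz',s['eef_rot'],degrees=True).as_matrix(); T[:3,3]=s['tcp_pos']
        W=T@np.array(c['T_tool_cam'])
    else:
        W=np.eye(4); R=np.array(c['R']); W[:3,:3]=R.T; W[:3,3]=-R.T@np.array(c['t'])
    c['W']=W
    z=c['range_z']; v,u=np.mgrid[:480,:640]
    P=np.stack([(u-c['cx'])/c['fx']*z,(v-c['cy'])/c['fy']*z,z],-1)
    X=P@W[:3,:3].T+W[:3,3]; X[z==0]=np.nan
    c['X']=X
    return c
def save(n,c): pickle.dump({k:c[k] for k in('X','image','W','fx','fy','cx','cy','range_z')},open(n,'wb'))
def load(n): return pickle.load(open(n,'rb'))
E
python3 - <<'E'
from h import *
print(get_state())
for n in('top','side'):
    c=cap(n); save(n+'.pkl',c); cv2.imwrite(f'pics/{n}0.png',c['image'][:,:,::-1]); print(n,c['W'].round(3))
E
```

```text
pics
{'time_s': 0.0, 'joints': array([-6.07873872e+01,  2.05906182e+01,  6.32892006e-01, -1.98250152e-02,
       -7.01355230e+01, -1.65077392e+01]), 'qd': array([ 0.0931575 , -0.01129977,  0.0458251 , -0.04581046, -0.04884724,
       -0.0117285 ]), 'joint_torque': array([ 1.82652529e-03, -5.82714450e+01,  2.93057764e+01,  6.99691281e+00,
        6.99841767e-03, -1.70477283e-04]), 'tcp_pos': array([ 0.148334  , -0.65802894,  0.24762611]), 'eef_rot': array([ 1.79905298e+02, -8.63025064e-03, -1.67301871e+02]), 'contact_force': array([ 0.35213677, -0.17774475,  0.10321276]), 'moment': array([-0.00567225, -0.04874423, -0.03134018]), 'gripper_force': 0.0, 'gripper_width': 0.08749392282123894}
top [[ 3.000e-02 -9.960e-01  8.300e-02  4.060e-01]
 [-9.990e-01 -2.900e-02  1.400e-02 -1.000e-03]
 [-1.100e-02 -8.300e-02 -9.960e-01  1.133e+00]
 [ 0.000e+00  0.000e+00  0.000e+00  1.000e+00]]
side [[-0.87  -0.29   0.398  0.062]
 [-0.493  0.522 -0.696  0.798]
 [-0.006 -0.802 -0.598  0.774]
 [ 0.     0.     0.     1.   ]]
```

View pics/top0.png

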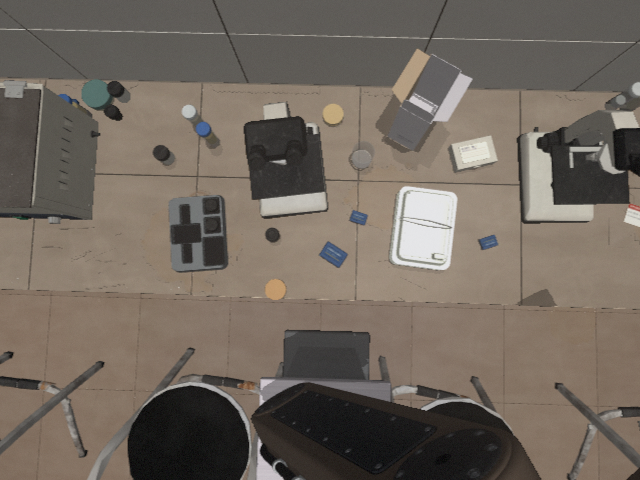

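View pics/side0.png

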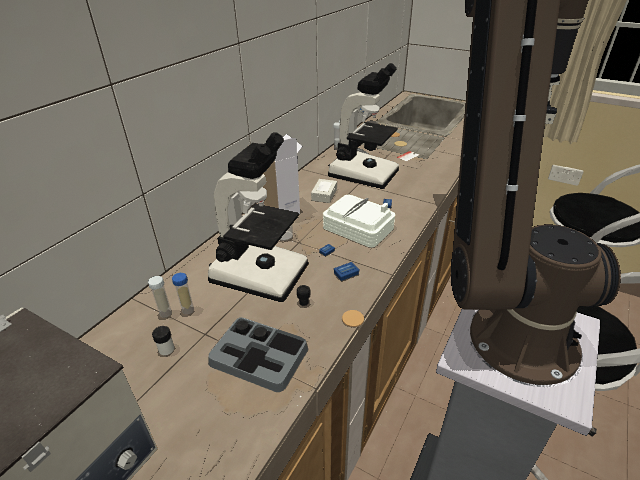

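The top view shows the tray around (198,233), the stack with forceps around (424,228), the eyepiece at (272,235) and the petri dish at (275,289). Three blue tins are candidates: A (334,254), B (358,217) and C (488,242). I'll measure them all.

Run:
```python
from h import *
c=load('top.pkl'); X=c['X']; im=c['image']; print(c['fx'])
hsv=cv2.cvtColor(im,cv2.COLOR_RGB2HSV)
def rect(m,n,box=None):
    P=X[m]; P=P[~np.isnan(P[:,0])]
    r_=cv2.minAreaRect((P[:,:2]*1000).astype(np.float32)); print(n,len(P),np.round(r_[0],1),np.round(r_[1],1),round(r_[2],1),'z',np.nanmedian(P[:,2]).round(4))
v,u=np.mgrid[:480,:640]
def B(u0,v0,u1,v1): return (u>=u0)&(u<=u1)&(v>=v0)&(v<=v1)
blue=(hsv[...,0]>95)&(hsv[...,0]<125)&(hsv[...,1]>110)
for n,b in(('A',(315,238,352,270)),('B',(345,207,370,228)),('C',(474,230,502,254))): rect(blue&B(*b),n)
rect(B(160,185,235,280)&(X[...,2]>0.016)&(X[...,2]<0.05),'tray')
rect(B(380,180,465,280)&(X[...,2]>0.044)&(X[...,2]<0.09),'stackflange')
rect(B(380,180,465,280)&(X[...,2]>0.0615)&(X[...,2]<0.072),'panel')
rect(B(380,180,465,280)&(X[...,2]>0.078),'grip')
rect(B(260,225,285,245)&(X[...,2]>0.03),'eyep')
def crop(a,s):
    return cv2.resize(im[a[1]:a[3],a[0]:a[2]],None,fx=s,fy=s,interpolation=cv2.INTER_CUBIC)
a=crop((310,200,510,275),4)
b=crop((380,180,460,276),3.1)
cv2.imwrite('pics/c1.png',a[:,:,::-1])
print({k:np.round(cap('wrist')['T_tool_cam'],3) for k in 'T'})
```

```text
455.85252443041674
A 51 [453.6 -10.7] [50.8 27.8] 61.6 z 0.0192
B 4 [543.3 -78.3] [ 8.  23.1] 14.9 z 0.0116
C 0 [0. 0.] [0. 0.] 0.0 z nan
tray 2407 [498.3 325.9] [181.8 134.6] 6.3 z 0.0232
stackflange 4477 [ 524.4 -225.8] [138.4 188.6] 84.0 z 0.0671
panel 3134 [ 524.3 -219.7] [125.5 164.5] 84.1 z 0.0679
grip 74 [ 492.2 -245.1] [52.8 83.8] 79.9 z 0.0886
eyep 161 [497.2 137.6] [31.7 32. ] 3.0 z 0.0448
{'T': array([[ 0.   , -0.958, -0.286,  0.076],
       [ 1.   ,  0.   ,  0.   ,  0.   ],
       [-0.   , -0.286,  0.958, -0.136],
       [ 0.   ,  0.   ,  0.   ,  1.   ]])}
  return np.nanmean(a, axis, out=out, keepdims=keepdims)
```

View pics/c1.png

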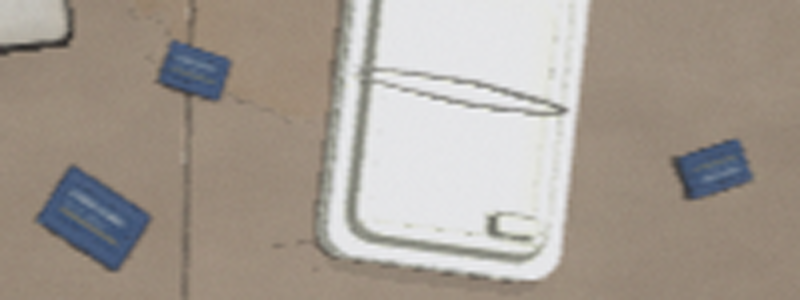

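Tin A, at (95,218) in the crop, is about 60 mm on its long side. B (195,70) and C (713,168) are only about 40 mm, so A is the one meant. The forceps run from (360,72) to (565,110), and the grip is at (515,226). Next I'll move above the forceps.

>>> apply_moves:
  targets:
    - {"dp": [0.388, 0.428, 0.0], "yaw": 67}
    - {"dp": [0.388, 0.428, 0.0], "yaw": 67}
    - {"dp": [0.388, 0.428, 0.0], "yaw": 67}
    - {"dp": [0.388, 0.428, 0.0], "yaw": 67}
    - {"dp": [0.388, 0.428, 0.0], "yaw": 67}
    - {"dp": [0.388, 0.428, 0.0], "yaw": 67}
    - {"dp": [0.388, 0.428, 0.0], "yaw": 67}
    - {"dp": [0.388, 0.428, 0.0], "yaw": 67}
    - {"dp": [0.388, 0.428, 0.0], "yaw": 67}
    - {"dp": [0.388, 0.428, 0.0], "yaw": 67}
    - {"dp": [0.388, 0.428, 0.0], "yaw": 67}
    - {"dp": [0.388, 0.428, 0.0], "yaw": 67}
    - {"dp": [0.388, 0.428, 0.0], "yaw": 67}
    - {"dp": [0.388, 0.428, 0.0], "yaw": 67}
    - {"dp": [0.388, 0.428, 0.0], "yaw": 67}
    - {"dp": [0.388, 0.428, 0.0], "yaw": 67}
    - {"dp": [0.388, 0.428, 0.0], "yaw": 67}
  grip: 0.2

```text
time_s: 1.57
tcp_pos: [0.5362, -0.2302, 0.2481]
eef_rot: [179.9, 0.0, -100.2]
contact_force: [-0.3, 0.8, 0.7]
gripper_width: 0.035
gripper_force: 0.0
```

Run:
```python
from h import *
s=get_state(); print(s['time_s'],s['tcp_pos'],s['eef_rot'],s['joints'],s['gripper_width'])
c=cap('wrist'); save('w1.pkl',c); cv2.imwrite('pics/w1.png',c['image'][:,:,::-1])
```

```text
1.5667 [ 0.53623519 -0.23018184  0.24814575] [ 1.79944733e+02  2.52188461e-04 -1.00244884e+02] [-4.04719244e+00  1.20429224e+01 -1.12002293e+01 -6.76363938e-03
 -6.68117647e+01 -6.19502498e+00] 0.03498431186866542
```

View pics/w1.png

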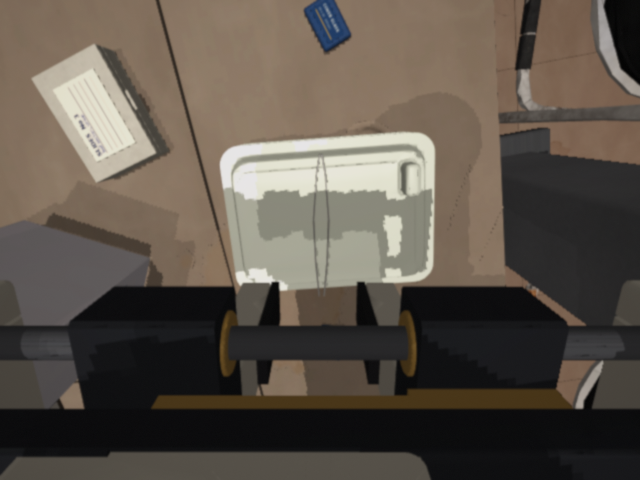

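The wrist view shows the stack. The forceps run from (320,157) to about (322,293), and the grip head is around (410,178). I'll turn these into positions.

```bash
cat >> h.py <<'E'
def ray(c,u,v,z):
    d=c['W'][:3,:3]@np.array([(u-c['cx'])/c['fx'],(v-c['cy'])/c['fy'],1]); o=c['W'][:3,3]
    return (o+d*(z-o[2])/d[2]).round(4)
def pca(P):
    m=P[:,:2].mean(0); w,V=np.linalg.eigh(np.cov(P[:,:2].T)); a=V[:,1]; q=(P[:,:2]-m)@V
    mid=m+V@((q.max(0)+q.min(0))/2)
    return mid.round(4), np.degrees(np.arctan2(a[1],a[0])).round(2), (q.max(0)-q.min(0)).round(4)
E
python3 - <<'E'
from h import *
c=load('w1.pkl'); X=c['X']; v,u=np.mgrid[:480,:640]
B=lambda a:(u>=a[0])&(u<=a[2])&(v>=a[1])&(v<=a[3])
print('panel z',np.nanmedian(X[B((250,170,300,200))][:,2]))
m=B((295,145,345,300))&(X[...,2]>0.0715)&(X[...,2]<0.085); print('forceps range',m.sum(),pca(X[m]), v[m].min(),v[m].max())
print('ends',ray(c,320,157,.073),ray(c,322,293,.073))
m=B((385,145,435,215))&(X[...,2]>0.085)&(X[...,2]<0.1); print('grip',m.sum(),pca(X[m]),np.nanmedian(X[m][:,2]))
m=B((200,100,450,300))&(X[...,2]>0.044)&(X[...,2]<0.1); P=X[m]; 
h=cv2.minAreaRect((P[:,:2]*1000).astype(np.float32)); print('stack',h)
cr=cv2.resize(c['image'][130:300,210:445],None,fx=3.4,fy=3.4,interpolation=cv2.INTER_CUBIC); cv2.imwrite('pics/w1c.png',cr[:,:,::-1])
E
```

```text
panel z 0.06767000389621555
forceps range 387 (array([ 0.5355, -0.2248]), np.float64(80.4), array([0.0129, 0.1188])) 155 289
ends [ 0.5257 -0.2816  0.073 ] [ 0.5451 -0.1627  0.073 ]
grip 485 (array([ 0.4577, -0.2522]), np.float64(83.05), array([0.0118, 0.0253])) 0.08918418073938122
stack ((526.4134521484375, -224.53367614746094), (138.6481170654297, 188.5089569091797), 83.98381042480469)
```

View pics/w1c.png

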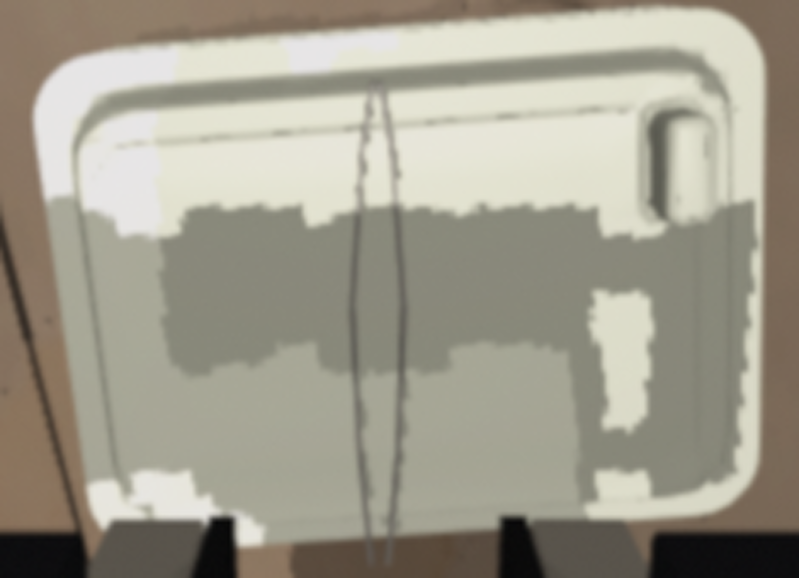

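>>> apply_moves:
  targets:
    - {"dp": [0.0, 0.007, -0.03], "yaw": 1}
    - {"dp": [0.0, 0.007, -0.07], "yaw": 1}
    - {"dp": [0.0, 0.007, -0.11], "yaw": 1}
    - {"dp": [0.0, 0.007, -0.13], "yaw": 1}
    - {"dp": [0.0, 0.007, -0.145], "yaw": 1}
    - {"dp": [0.0, 0.007, -0.152], "yaw": 1}
    - {"dp": [0.0, 0.007, -0.156], "yaw": 1}
    - {"dp": [0.0, 0.007, -0.156], "yaw": 1}
    - {"dp": [0.0, 0.007, -0.156], "yaw": 1}
    - {"dp": [0.0, 0.007, -0.156], "yaw": 1}
  grip: 0.2

```text
time_s: 2.45
tcp_pos: [0.5372, -0.2238, 0.0939]
eef_rot: [-179.9, 0.0, -99.3]
contact_force: [0.4, 0.7, 0.8]
gripper_width: 0.0351
gripper_force: 0.0
```

>>> apply_moves:
  targets:
    - {"dp": [0, 0, 0], "yaw": 0}
    - {"dp": [0, 0, 0], "yaw": 0}
    - {"dp": [0, 0, 0], "yaw": 0}
    - {"dp": [0, 0, 0], "yaw": 0}
    - {"dp": [0, 0, 0], "yaw": 0}
    - {"dp": [0, 0, 0], "yaw": 0}
  grip: 1
  squeeze: 12

```text
time_s: 2.95
tcp_pos: [0.5366, -0.2234, 0.0928]
eef_rot: [-180.0, -0.0, -99.3]
contact_force: [-0.4, 1.4, 4.1]
gripper_width: 0.0135
gripper_force: 12.0
```

>>> apply_moves:
  targets:
    - {"dp": [0, 0, 0.015], "yaw": 0}
    - {"dp": [0, 0, 0.045], "yaw": 0}
    - {"dp": [0, 0, 0.085], "yaw": 0}
    - {"dp": [-0.01, 0, 0.125], "yaw": 0}
    - {"dp": [-0.03, 0.025, 0.15], "yaw": -4}
    - {"dp": [-0.05, 0.06, 0.16], "yaw": -9}
    - {"dp": [-0.07, 0.095, 0.16], "yaw": -14}
    - {"dp": [-0.09, 0.13, 0.16], "yaw": -19}
    - {"dp": [-0.11, 0.165, 0.16], "yaw": -24}
    - {"dp": [-0.12, 0.205, 0.16], "yaw": -30}
    - {"dp": [-0.12, 0.245, 0.16], "yaw": -36}
    - {"dp": [-0.12, 0.285, 0.16], "yaw": -42}
    - {"dp": [-0.12, 0.325, 0.16], "yaw": -48}
    - {"dp": [-0.12, 0.365, 0.16], "yaw": -54}
    - {"dp": [-0.12, 0.405, 0.16], "yaw": -60}
    - {"dp": [-0.1, 0.44, 0.16], "yaw": -65}
    - {"dp": [-0.07, 0.47, 0.16], "yaw": -69}
    - {"dp": [-0.04, 0.495, 0.16], "yaw": -72}
    - {"dp": [-0.015, 0.515, 0.16], "yaw": -74}
    - {"dp": [-0.005, 0.52, 0.16], "yaw": -74}

```text
time_s: 4.62
tcp_pos: [0.5338, 0.2999, 0.2513]
eef_rot: [-180.0, -0.0, -173.3]
contact_force: [0.1, 0.1, -0.6]
gripper_width: 0.0137
gripper_force: 12.0
```

Run:
```python
from h import *
s=get_state(); print(s['time_s'],s['tcp_pos'],s['eef_rot'],s['gripper_width'],s['gripper_force'])
c=cap('wrist'); save('w2.pkl',c); cv2.imwrite('pics/w2.png',c['image'][:,:,::-1]); X=c['X']
m=(X[...,2]>0.019)&(X[...,2]<0.03)&(abs(X[...,0]-.5)<.15)&(abs(X[...,1]-.326)<.12)
print(m.sum(),cv2.minAreaRect((X[m][:,:2]*1000).astype(np.float32)))
```

```text
4.6167 [0.53380406 0.29988962 0.25130874] [-1.79969090e+02 -2.39924065e-03 -1.73320956e+02] 0.013721879235426995 12.000657990574837
12906 ((501.3044738769531, 326.9519958496094), (181.96600341796875, 131.69049072265625), 6.115520477294922)
```

View pics/w2.png

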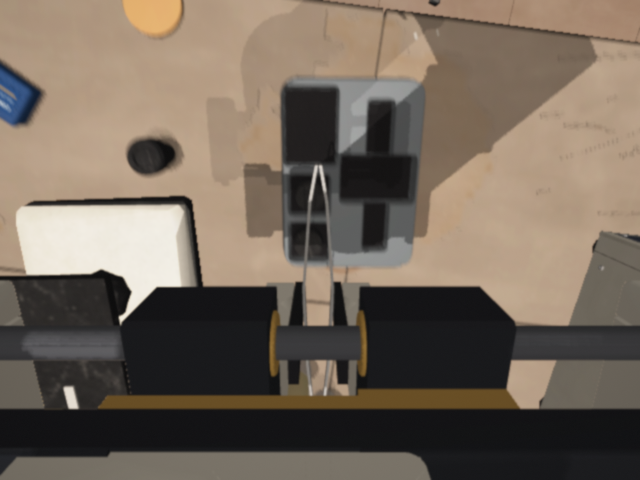

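The tray is fully in view, around (352,172). The slot and recess cross is centred near (378,176) and the tin pocket near (311,124). I'll fit the pocket rims.

```bash
cat > fit.py <<'E'
from h import *
def fit(f,th=62):
    c=load(f); g=cv2.cvtColor(c['image'],cv2.COLOR_RGB2GRAY)
    v,u=np.mgrid[:480,:640]
    m=((g<th)&(u>283)&(u<424)&(v>75)&(v<268)).astype(np.uint8)
    n,l,st,ce=cv2.connectedComponentsWithStats(m)
    for i in range(1,n):
        if st[i,4]<500: continue
        vv,uu=np.where(l==i); P=np.array([ray(c,a,b,.024) for a,b in zip(uu,vv)])
        print(st[i],cv2.minAreaRect((P[:,:2]*1000).astype(np.float32)),P[:,:2].mean(0))
if __name__=='__main__':
    for th in(45,62): fit('w2.pkl',th)
    c=load('w2.pkl')
    for p in((340,153),(417,157),(411,200),(340,195),(369,98),(395,99),(387,250),(362,248)): print(p,ray(c,*p,.024))
E
python3 fit.py
```

```text
[ 285   89   51   75 3574] ((459.5855407714844, 284.8489990234375), (65.67024993896484, 46.43471145629883), 6.31578254699707) [0.45848257 0.28454278]
[ 340  103   72  144 5191] ((499.4979248046875, 351.70831298828125), (136.76898193359375, 67.39353942871094), 6.923374652862549) [0.49644808 0.3519572 ]
[290 175  22  38 670] ((522.6881713867188, 281.9905090332031), (36.604522705078125, 20.237367630004883), 5.483646392822266) [0.52115522 0.28072582]
[ 284   87   54   79 4028] ((459.70819091796875, 285.2978210449219), (68.60893249511719, 50.311195373535156), 5.549241542816162) [0.45864732 0.28443262]
[ 339  102   78  147 6172] ((499.7548828125, 354.03070068359375), (139.7828369140625, 73.6830062866211), 7.577415466308594) [0.49663333 0.35352369]
[288 173  24  42 854] ((522.890625, 281.09417724609375), (40.57752227783203, 22.21924591064453), 5.710938930511475) [0.52154145 0.28007529]
[289 222  17  37 527] ((570.1993408203125, 283.6117858886719), (38.136085510253906, 16.11142349243164), 6.137263774871826) [0.56877894 0.28349127]
[309 222  19  36 605] ((567.2247314453125, 304.52471923828125), (37.08224868774414, 18.336517333984375), 7.052190780639648) [0.56732711 0.30480231]
(340, 153) [0.4798 0.3152 0.024 ]
(417, 157) [0.4749 0.3881 0.024 ]
(411, 200) [0.5162 0.3902 0.024 ]
(340, 195) [0.5194 0.3205 0.024 ]
(369, 98) [0.4283 0.3348 0.024 ]
(395, 99) [0.4264 0.3584 0.024 ]
(387, 250) [0.5698 0.3756 0.024 ]
(362, 248) [0.5707 0.35   0.024 ]
```

>>> apply_moves:
  targets:
    - {"dp": [-0.015, 0.025, 0], "yaw": -0.4}
    - {"dp": [-0.03, 0.05, -0.03], "yaw": -0.4}
    - {"dp": [-0.032, 0.056, -0.06], "yaw": -0.4}
    - {"dp": [-0.032, 0.056, -0.1], "yaw": -0.4}
    - {"dp": [-0.032, 0.056, -0.14], "yaw": -0.4}
    - {"dp": [-0.032, 0.056, -0.165], "yaw": -0.4}
    - {"dp": [-0.032, 0.056, -0.175], "yaw": -0.4}
    - {"dp": [-0.032, 0.056, -0.175], "yaw": -0.4}
    - {"dp": [-0.032, 0.056, -0.175], "yaw": -0.4}
    - {"dp": [-0.032, 0.056, -0.175], "yaw": -0.4}

```text
time_s: 5.5
tcp_pos: [0.5005, 0.3536, 0.0797]
eef_rot: [179.9, 0.1, -173.7]
contact_force: [-0.6, -0.3, 0.8]
gripper_width: 0.0132
gripper_force: 12.0
```

>>> apply_moves:
  targets:
    - {"dp": [0, 0, -0.01], "yaw": 0}
    - {"dp": [0, 0, -0.02], "yaw": 0}
    - {"dp": [0, 0, -0.028], "yaw": 0}
    - {"dp": [0, 0, -0.034], "yaw": 0}
    - {"dp": [0, 0, -0.038], "yaw": 0}
    - {"dp": [0, 0, -0.038], "yaw": 0}
    - {"dp": [0, 0, -0.038], "yaw": 0}
    - {"dp": [0, 0, -0.038], "yaw": 0}

```text
time_s: 6.17
tcp_pos: [0.4995, 0.3526, 0.0395]
eef_rot: [-180.0, -0.0, -173.7]
contact_force: [-0.8, -0.1, -0.4]
gripper_width: 0.0135
gripper_force: 12.0
```

>>> apply_moves:
  targets:
    - {"dp": [0, 0, 0], "yaw": 0}
    - {"dp": [0, 0, 0], "yaw": 0}
    - {"dp": [0, 0, 0], "yaw": 0}
    - {"dp": [0, 0, 0.01], "yaw": 0}
    - {"dp": [0, 0, 0.03], "yaw": 0}
    - {"dp": [-0.01, 0, 0.07], "yaw": 0}
    - {"dp": [-0.03, 0, 0.11], "yaw": 0}
    - {"dp": [-0.06, -0.02, 0.15], "yaw": 0}
    - {"dp": [-0.08, -0.05, 0.18], "yaw": 0}
    - {"dp": [-0.09, -0.085, 0.2], "yaw": 5}
    - {"dp": [-0.09, -0.125, 0.21], "yaw": 11}
    - {"dp": [-0.09, -0.165, 0.21], "yaw": 17}
    - {"dp": [-0.09, -0.205, 0.21], "yaw": 23}
    - {"dp": [-0.08, -0.245, 0.21], "yaw": 29}
    - {"dp": [-0.07, -0.28, 0.21], "yaw": 35}
    - {"dp": [-0.06, -0.315, 0.21], "yaw": 42}
    - {"dp": [-0.055, -0.34, 0.21], "yaw": 49}
    - {"dp": [-0.055, -0.34, 0.21], "yaw": 55}
    - {"dp": [-0.055, -0.34, 0.21], "yaw": 55}
    - {"dp": [-0.055, -0.34, 0.21], "yaw": 55}
  grip: 0.54

```text
time_s: 7.83
tcp_pos: [0.4444, 0.0115, 0.2504]
eef_rot: [-180.0, 0.0, -118.7]
contact_force: [-1.0, 0.2, -0.1]
gripper_width: 0.0202
gripper_force: 0.0
```

Run:
```python
from h import *
s=get_state(); print(s['time_s'],s['tcp_pos'],s['eef_rot'],s['gripper_width'],s['joints'])
c=cap('wrist'); save('w3.pkl',c); X=c['X']
hsv=cv2.cvtColor(c['image'],cv2.COLOR_RGB2HSV)
blue=(hsv[...,0]>95)&(hsv[...,0]<130)&(hsv[...,1]>80)
n,l,st,ce=cv2.connectedComponentsWithStats(blue.astype(np.uint8))
for i in range(1,n):
    if st[i,4]<150: continue
    P=X[(l==i)]; P=P[(P[:,2]>0.008)&(P[:,2]<.03)]
    if len(P)>50: print(st[i],ce[i],cv2.minAreaRect((P[:,:2]*1000).astype(np.float32)),np.median(P[:,2]))
t=cap('top'); save('top2.pkl',t)
a=cv2.resize(c['image'],(400,300)); b=cv2.resize(t['image'][185:280,155:240],(400,447),interpolation=cv2.INTER_CUBIC)
o=np.zeros((450,800,3),np.uint8); o[:300,:400]=a; o[:447,400:]=b; cv2.imwrite('pics/m3.png',o[:,:,::-1])
```

```text
7.8333 [0.44438685 0.01150797 0.25036107] [-1.79967316e+02  4.37213275e-02 -1.18727606e+02] 0.020215330141807774 [ 2.70459081e+01 -1.95616343e+00 -2.66469775e+01  2.67763232e-03
 -6.52546528e+01 -5.57746464e+01]
[168 163  37  42 964] [186.73755187 183.47925311] ((550.4033813476562, -69.95606994628906), (38.17143249511719, 26.369728088378906), 73.22384643554688) 0.01238674639823839
[ 276  163   42   59 2089] [296.43513643 191.53805649] ((457.389892578125, -10.332626342773438), (57.78705596923828, 40.14847946166992), 58.870567321777344) 0.018513724320614072
```

View pics/m3.png

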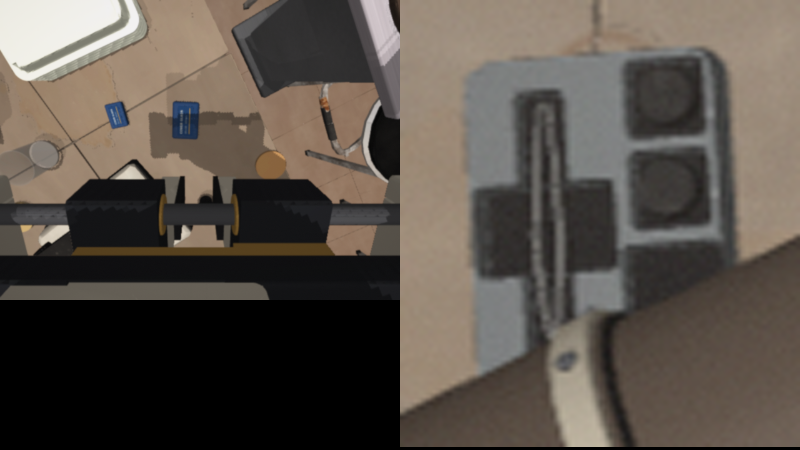

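The forceps lie in the slot, with the caps undisturbed. The tin is at (0.457, -0.010), measured 58x40 mm and 18.5 mm high, which confirms it's the right one. Next I'll grip it near its top.

>>> apply_moves:
  targets:
    - {"dp": [0.013, -0.023, -0.03], "yaw": -2.4}
    - {"dp": [0.013, -0.023, -0.07], "yaw": -2.4}
    - {"dp": [0.013, -0.023, -0.11], "yaw": -2.4}
    - {"dp": [0.013, -0.023, -0.15], "yaw": -2.4}
    - {"dp": [0.013, -0.023, -0.18], "yaw": -2.4}
    - {"dp": [0.013, -0.023, -0.2], "yaw": -2.4}
    - {"dp": [0.013, -0.023, -0.21], "yaw": -2.4}
    - {"dp": [0.013, -0.023, -0.2155], "yaw": -2.4}
    - {"dp": [0.013, -0.023, -0.2155], "yaw": -2.4}
    - {"dp": [0.013, -0.023, -0.2155], "yaw": -2.4}
    - {"dp": [0.013, -0.023, -0.2155], "yaw": -2.4}
  grip: -0.4

```text
time_s: 8.85
tcp_pos: [0.4582, -0.0099, 0.0351]
eef_rot: [-179.9, 0.1, -121.1]
contact_force: [0.8, -0.1, -0.1]
gripper_width: 0.0614
gripper_force: 0.0
```

>>> apply_moves:
  targets:
    - {"dp": [0, 0, 0], "yaw": 0}
    - {"dp": [0, 0, 0], "yaw": 0}
    - {"dp": [0, 0, 0], "yaw": 0}
    - {"dp": [0, 0, 0], "yaw": 0}
    - {"dp": [0, 0, 0], "yaw": 0}
    - {"dp": [0, 0, 0], "yaw": 0}
  grip: 1
  squeeze: 20

```text
time_s: 9.35
tcp_pos: [0.4577, -0.0104, 0.0345]
eef_rot: [-180.0, 0.0, -121.1]
contact_force: [-2.5, 0.9, 6.9]
gripper_width: 0.041
gripper_force: 20.0
```

>>> apply_moves:
  targets:
    - {"dp": [0, 0, 0.01], "yaw": 0}
    - {"dp": [0, 0, 0.035], "yaw": 0}
    - {"dp": [0, 0, 0.065], "yaw": 0}
    - {"dp": [-0.01, 0.01, 0.095], "yaw": -3}
    - {"dp": [-0.02, 0.03, 0.115], "yaw": -6}
    - {"dp": [-0.025, 0.055, 0.12], "yaw": -11}
    - {"dp": [-0.03, 0.085, 0.12], "yaw": -16}
    - {"dp": [-0.03, 0.115, 0.12], "yaw": -21}
    - {"dp": [-0.03, 0.145, 0.12], "yaw": -26}
    - {"dp": [-0.03, 0.175, 0.12], "yaw": -31}
    - {"dp": [-0.025, 0.205, 0.12], "yaw": -36}
    - {"dp": [-0.02, 0.235, 0.12], "yaw": -42}
    - {"dp": [-0.01, 0.262, 0.12], "yaw": -48}
    - {"dp": [-0.003, 0.282, 0.115], "yaw": -52}
    - {"dp": [0.0, 0.292, 0.1], "yaw": -52.6}
    - {"dp": [0.001, 0.294, 0.075], "yaw": -52.6}
    - {"dp": [0.001, 0.294, 0.06], "yaw": -52.6}
    - {"dp": [0.001, 0.294, 0.05], "yaw": -52.6}
    - {"dp": [0.001, 0.294, 0.05], "yaw": -52.6}
    - {"dp": [0.001, 0.294, 0.05], "yaw": -52.6}

```text
time_s: 11.02
tcp_pos: [0.4585, 0.2833, 0.084]
eef_rot: [-179.9, -0.0, -173.7]
contact_force: [-0.0, 1.1, -0.2]
gripper_width: 0.0414
gripper_force: 20.0
```

Run:
```python
from h import *
s=get_state(); print(s['time_s'],s['tcp_pos'],s['eef_rot'],s['gripper_width'],s['contact_force'])
c=cap('wrist'); save('w4.pkl',c); X=c['X']; cv2.imwrite('pics/w4.png',c['image'][:,:,::-1])
```

```text
11.0167 [0.4584682  0.28327459 0.08398915] [-1.79948708e+02 -3.33042950e-02 -1.73690571e+02] 0.04138712276404487 [-0.04481954  1.14503021 -0.24976458]
```

View pics/w4.png

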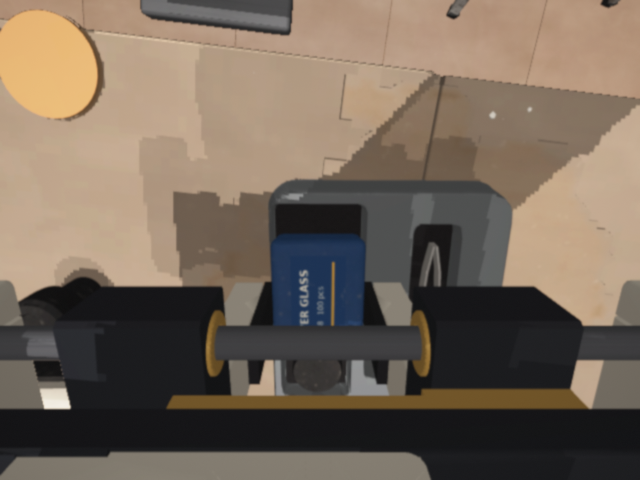

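The tin hangs level in the gripper, with its near edge at row 236, columns 272–365. The pocket's near rim is at row 205, columns 277–361. I'll check the alignment of the two.

Run:
```python
from h import *
c=load('w4.pkl')
a,b=ray(c,277,206,.024),ray(c,361,205,.024); t1,t2=ray(c,273,237,.067),ray(c,364,237,.067)
R=np.array([[np.cos(np.radians(6.3)),np.sin(np.radians(6.3))],[-np.sin(np.radians(6.3)),np.cos(np.radians(6.3))]])
m=(a+b)[:2]/2; n=(t1+t2)[:2]/2; print(a,b,t1,t2,'pocket centre',m+R.T@[35,0],'tin centre',n+R.T@[30,0],'diff tray frame',R@(m+R.T@[35,0]-n-R.T@[30,0]))
# land edges
for p in((271,215),(510,215),(290,181),(490,181)): print(p,ray(c,*p,.024))
```

```text
[0.4253 0.2584 0.024 ] [0.4199 0.3026 0.024 ] [0.4295 0.2615 0.067 ] [0.4252 0.2999 0.067 ] pocket centre [35.21123344  4.12120089] tin centre [30.24617866  3.57272933] diff tray frame [4.99525674e+00 3.22445787e-04]
(271, 215) [0.4306 0.2556 0.024 ]
(510, 215) [0.4165 0.3824 0.024 ]
(290, 181) [0.4114 0.264  0.024 ]
(490, 181) [0.3999 0.3674 0.024 ]
```

>>> apply_moves:
  targets:
    - {"dp": [0, 0, -0.01], "yaw": 0}
    - {"dp": [0, 0, -0.018], "yaw": 0}
    - {"dp": [0, 0, -0.025], "yaw": 0}
    - {"dp": [0, 0, -0.03], "yaw": 0}
    - {"dp": [0, 0, -0.033], "yaw": 0}
    - {"dp": [0, 0, -0.0355], "yaw": 0}
    - {"dp": [0, 0, -0.0355], "yaw": 0}
    - {"dp": [0, 0, -0.0355], "yaw": 0}
    - {"dp": [0, 0, -0.0355], "yaw": 0}

```text
time_s: 11.82
tcp_pos: [0.4586, 0.2836, 0.0486]
eef_rot: [180.0, 0.0, -173.7]
contact_force: [-0.9, -0.0, -0.2]
gripper_width: 0.0409
gripper_force: 20.0
```

>>> apply_moves:
  targets:
    - {"dp": [0, 0, 0], "yaw": 0}
    - {"dp": [0, 0, 0], "yaw": 0}
    - {"dp": [0, 0, 0.01], "yaw": 0}
    - {"dp": [0, 0, 0.04], "yaw": 0}
    - {"dp": [-0.01, -0.01, 0.08], "yaw": 0}
    - {"dp": [-0.02, -0.04, 0.11], "yaw": 5}
    - {"dp": [-0.025, -0.075, 0.13], "yaw": 10}
    - {"dp": [-0.025, -0.11, 0.14], "yaw": 15}
    - {"dp": [-0.025, -0.15, 0.15], "yaw": 20}
    - {"dp": [-0.025, -0.19, 0.15], "yaw": 25}
    - {"dp": [-0.025, -0.23, 0.15], "yaw": 31}
    - {"dp": [-0.025, -0.27, 0.15], "yaw": 37}
    - {"dp": [-0.025, -0.31, 0.15], "yaw": 43}
    - {"dp": [-0.025, -0.35, 0.15], "yaw": 49}
    - {"dp": [-0.02, -0.39, 0.15], "yaw": 55}
    - {"dp": [-0.015, -0.43, 0.15], "yaw": 61}
    - {"dp": [-0.01, -0.465, 0.15], "yaw": 67}
    - {"dp": [-0.001, -0.5, 0.15], "yaw": 73}
    - {"dp": [-0.001, -0.525, 0.15], "yaw": 77.7}
    - {"dp": [-0.001, -0.536, 0.15], "yaw": 77.7}
  grip: -0.2

```text
time_s: 13.48
tcp_pos: [0.4577, -0.2553, 0.1994]
eef_rot: [-179.9, -0.0, -95.7]
contact_force: [0.1, 0.2, 0.4]
gripper_width: 0.0525
gripper_force: 0.0
```

>>> apply_moves:
  targets:
    - {"dp": [0, 0, 0], "yaw": 0}
    - {"dp": [0, 0, 0], "yaw": 0}
    - {"dp": [0, 0, 0], "yaw": 0}
  grip: 0.3

```text
time_s: 13.73
tcp_pos: [0.4571, -0.2524, 0.1989]
eef_rot: [-180.0, 0.0, -96.1]
contact_force: [0.3, 0.0, -0.2]
gripper_width: 0.0381
gripper_force: 0.0
```

Run:
```python
from h import *
s=get_state(); print(s['time_s'],s['tcp_pos'],s['eef_rot'],s['gripper_width'],s['contact_force'],s['joints'])
c=cap('wrist'); save('w5.pkl',c); X=c['X']
t=cap('top'); save('top3.pkl',t)
m=(X[...,2]>0.083)&(X[...,2]<0.1)&(abs(X[...,0]-.457)<.03)&(abs(X[...,1]+.252)<.03); 
vv,uu=np.where(m); print('grip',m.sum(),pca(X[m]),np.median(X[m][:,2]),uu.min(),uu.max(),vv.min(),vv.max())
m=(X[...,2]>0.044)&(X[...,2]<0.08)&(abs(X[...,0]-.526)<.12)&(abs(X[...,1]+.225)<.12)
print('stack',cv2.minAreaRect((X[m][:,:2]*1000).astype(np.float32)))
T=t['X']; m=(T[...,2]>0.029)&(T[...,2]<0.04)&(abs(T[...,0]-.458)<.05)&(abs(T[...,1]-.284)<.05); print('tin top',m.sum(),np.median(T[m][:,2]) if m.any() else 0,pca(T[m]) if m.any() else 0)
a=cv2.resize(c['image'],(400,300)); b=cv2.resize(t['image'][185:280,155:240],(400,447),interpolation=cv2.INTER_CUBIC)
o=np.zeros((450,800,3),np.uint8); o[:300,:400]=a; o[:447,400:]=b; cv2.imwrite('pics/m5.png',o[:,:,::-1])
```

```text
13.7333 [ 0.45712826 -0.25236778  0.19890736] [-1.79994987e+02  8.08265487e-03 -9.60590334e+01] 0.03813387660206208 [ 0.32357029  0.01076208 -0.23511144] [-7.35761513e+00  8.44621321e+00 -2.25722031e+01 -9.56194787e-03
 -5.89767554e+01  1.30350913e+00]
grip 602 (array([ 0.4571, -0.2526]), np.float64(84.31), array([0.0112, 0.0249])) 0.08921598314182506 311 327 223 259
stack ((525.6318969726562, -234.28207397460938), (120.22107696533203, 189.03692626953125), 83.6301040649414)
tin top 395 0.03234417709836035 (array([0.4615, 0.2881]), np.float64(-173.27), array([0.0496, 0.0928]))
```

View pics/m5.png

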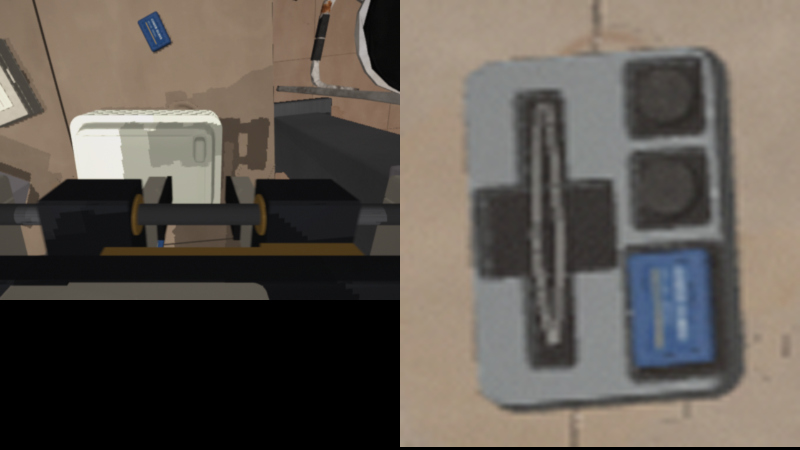

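Both items are in their pockets: the forceps in the slot (545,225) and the blue tin in its pocket (670,307). The cover grip is under the tool. I'll descend and pinch it lightly.

>>> apply_moves:
  targets:
    - {"dp": [0, 0, -0.03], "yaw": 0}
    - {"dp": [0, 0, -0.06], "yaw": 0}
    - {"dp": [0, 0, -0.08], "yaw": 0}
    - {"dp": [0, 0, -0.093], "yaw": 0}
    - {"dp": [0, 0, -0.1], "yaw": 0}
    - {"dp": [0, 0, -0.104], "yaw": 0}
    - {"dp": [0, 0, -0.104], "yaw": 0}
    - {"dp": [0, 0, -0.104], "yaw": 0}
    - {"dp": [0, 0, -0.104], "yaw": 0}
  grip: 0.3

```text
time_s: 14.58
tcp_pos: [0.4582, -0.2524, 0.0956]
eef_rot: [-179.9, -0.0, -96.0]
contact_force: [0.1, -0.3, -0.1]
gripper_width: 0.0311
gripper_force: 0.0
```

>>> apply_moves:
  targets:
    - {"dp": [0, 0, 0], "yaw": 0}
    - {"dp": [0, 0, 0], "yaw": 0}
    - {"dp": [0, 0, 0], "yaw": 0}
    - {"dp": [0, 0, 0], "yaw": 0}
    - {"dp": [0, 0, 0], "yaw": 0}
    - {"dp": [0, 0, 0], "yaw": 0}
    - {"dp": [0, 0, 0], "yaw": 0}
  grip: 1
  squeeze: 6

```text
time_s: 15.17
tcp_pos: [0.4573, -0.2525, 0.0948]
eef_rot: [180.0, -0.0, -96.0]
contact_force: [-2.8, 1.6, 5.1]
gripper_width: 0.0118
gripper_force: 6.0
```

>>> apply_moves:
  targets:
    - {"dp": [0.0005, 0, 0.0015], "yaw": 0}
    - {"dp": [0.001, 0, 0.003], "yaw": 0}
    - {"dp": [0.0014, 0, 0.0043], "yaw": 0}
    - {"dp": [0.0018, -0.0002, 0.0057], "yaw": 0}
    - {"dp": [0.0018, -0.0002, 0.0057], "yaw": 0}
    - {"dp": [0.0018, -0.0002, 0.0057], "yaw": 0}
    - {"dp": [0.0018, -0.0002, 0.0057], "yaw": 0}

```text
time_s: 15.75
tcp_pos: [0.4592, -0.2526, 0.1001]
eef_rot: [180.0, 0.0, -96.0]
contact_force: [0.3, 0.7, -3.3]
gripper_width: 0.0122
gripper_force: 6.0
```

```bash
cat > look.py <<'E'
from h import *
s=get_state(); print(s['time_s'],s['tcp_pos'],s['contact_force'],s['moment'],s['gripper_width'],s['gripper_force'])
R=np.array([[.9945,-.1045],[.1045,.9945]])
for n in('wrist','top','side'):
    c=cap(n); X=c['X']; q=(X[...,:2]-[.5264,-.2245])@R; z=X[...,2]
    bins=[]
    for lo in range(-70,90,20):
        m=(abs(q[...,0]*1000-lo-8)<8)&(abs(q[...,1])<.05)&(z>.03)&(z<.11)
        if lo<-50: m&=q[...,1]>-.012
        bins.append((lo+8,int(m.sum()),round(float(np.median(z[m])*1000),1) if m.sum()>10 else None))
    print(n,bins)
    save(n+'L.pkl',c)
E
python3 look.py
```

```text
15.75 [ 0.4592352  -0.25257291  0.10012452] [ 0.29070432  0.72266136 -3.28314588] [0.10957715 0.13419318 0.01697532] 0.012153862662856374 6.000514626502991
wrist [(-62, 1010, 72.3), (-42, 1570, 71.5), (-22, 1030, 70.8), (-2, 760, 69.9), (18, 1162, 69.6), (38, 2139, 69.0), (58, 2430, 68.3), (78, 1705, 67.4)]
top [(-62, 0, None), (-42, 0, None), (-22, 0, None), (-2, 0, None), (18, 0, None), (38, 0, None), (58, 106, 68.6), (78, 218, 66.1)]
side [(-62, 82, 73.5), (-42, 89, 72.9), (-22, 93, 71.7), (-2, 94, 70.5), (18, 86, 70.3), (38, 105, 69.1), (58, 112, 68.1), (78, 93, 65.6)]
```

```bash
cat > cmp.py <<'E'
from h import *
R=np.array([[.9945,-.1045],[.1045,.9945]])
A=load('side.pkl');B=load('sideL.pkl')
for n,c in(('base',A),('now',B)):
    X=c['X']; q=(X[...,:2]-[.5264,-.2245])@R*1000; z=X[...,2]*1000
    o=[]
    for lo in range(-70,90,20):
        m=(abs(q[...,0]-lo-8)<8)&(abs(q[...,1])<50)&(z>30)&(z<110)
        if lo<-50: m&=q[...,1]>-12
        if lo==-10 or lo==10: m&=z<72.5
        o.append(round(float(np.median(z[m])),1) if m.sum()>10 else None)
    print(n,o)
# optical shift of the lower stack sides: phase correlation of patches
ga,gb=[cv2.cvtColor(c['image'],cv2.COLOR_RGB2GRAY) for c in(A,B)]
X=A['X']; q=(X[...,:2]-[.5264,-.2245])@R*1000
m=(abs(q[...,0])<115)&(abs(q[...,1])<85)&(X[...,2]>.004)&(X[...,2]<.04)
vv,uu=np.where(m); print('lower sides px',m.sum(),uu.min(),uu.max(),vv.min(),vv.max())
pts=np.float32(np.stack([uu,vv],1)[::12]).reshape(-1,1,2)
p2,st,err=cv2.calcOpticalFlowPyrLK(ga,gb,pts,None,winSize=(9,9))
d=(p2-pts).reshape(-1,2); ok=st.ravel()==1
P=q[vv[::12],uu[::12]]; 
for lo,hi in((-115,-80),(-80,-30),(-30,30),(30,80),(80,115)):
    k=ok&(P[:,0]>=lo)&(P[:,0]<hi); print(lo,hi,k.sum(),np.median(d[k],0) if k.any() else 0)
E
python3 cmp.py
```

```text
base [68.3, 68.1, 68.4, 68.6, 68.9, 68.2, 67.6, 65.7]
now [73.5, 72.9, 71.7, 70.2, 70.3, 69.1, 68.1, 65.6]
lower sides px 702 319 394 216 249
-115 -80 18 [-16.397018   -4.3038483]
-80 -30 11 [-0.90289307 -2.744629  ]
-30 30 11 [-24.495636  -9.897018]
30 80 13 [0.29962158 0.12554932]
80 115 4 [-0.18902588  0.10343933]
```

>>> apply_moves:
  targets:
    - {"dp": [0, 0, 0], "yaw": 0}
    - {"dp": [0, 0, 0], "yaw": 0}
    - {"dp": [0, 0, 0], "yaw": 0}
    - {"dp": [0, 0, 0], "yaw": 0}
  squeeze: 3.5

```text
time_s: 16.23
tcp_pos: [0.4591, -0.2527, 0.1003]
eef_rot: [180.0, -0.0, -96.0]
contact_force: [-1.0, -0.2, -2.5]
gripper_width: 0.0124
gripper_force: 3.5
```

```bash
python3 look.py; python3 cmp.py | head -2
python3 - <<'E'
from h import *
o=[cv2.resize(load(f)['image'][185:255,310:405],(760,280*2//2),interpolation=cv2.INTER_CUBIC) for f in('side.pkl','sideL.pkl')]
cv2.imwrite('pics/s6.png',np.vstack(o)[:,:,::-1])
E
```

```text
16.2333 [ 0.45912769 -0.25267924  0.10025593] [-1.03811706 -0.22471113 -2.53600063] [-0.09824691  0.49019467 -0.01686318] 0.012418862688772184 3.500131666660309
wrist [(-62, 1028, 72.5), (-42, 1561, 71.3), (-22, 1031, 70.5), (-2, 763, 69.5), (18, 1162, 68.9), (38, 2076, 68.3), (58, 2396, 67.5), (78, 1652, 66.6)]
top [(-62, 0, None), (-42, 0, None), (-22, 0, None), (-2, 0, None), (18, 0, None), (38, 0, None), (58, 106, 67.6), (78, 212, 65.4)]
side [(-62, 81, 73.7), (-42, 89, 72.4), (-22, 90, 71.7), (-2, 93, 70.3), (18, 84, 69.9), (38, 101, 68.7), (58, 113, 67.5), (78, 88, 65.1)]
base [68.3, 68.1, 68.4, 68.6, 68.9, 68.2, 67.6, 65.7]
now [73.7, 72.4, 71.7, 70.3, 69.9, 68.7, 67.5, 65.1]
```

View pics/s6.png

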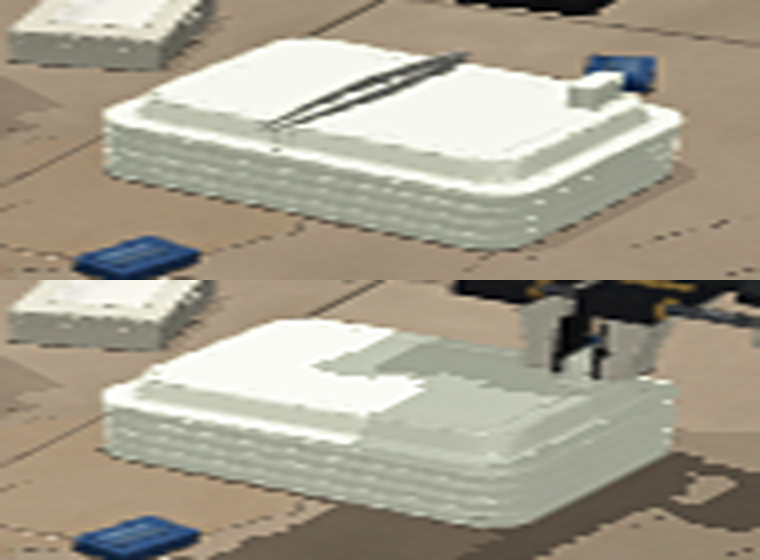

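The side view (bottom half) shows the top cover's grip end lifting while the base of the stack stays where it was: bottom corner about (510,525), against (510,247) plus the 280-row panel offset. At a light squeeze the cover pivots about the far feet, so I'll continue the swing.

>>> apply_moves:
  targets:
    - {"dp": [0.0004, 0, 0.001], "yaw": 0}
    - {"dp": [0.0008, 0, 0.002], "yaw": 0}
    - {"dp": [0.0012, -0.0001, 0.003], "yaw": 0}
    - {"dp": [0.0016, -0.0001, 0.004], "yaw": 0}
    - {"dp": [0.002, -0.0002, 0.005], "yaw": 0}
    - {"dp": [0.0024, -0.0002, 0.006], "yaw": 0}
    - {"dp": [0.0028, -0.0003, 0.007], "yaw": 0}
    - {"dp": [0.0032, -0.0003, 0.008], "yaw": 0}
    - {"dp": [0.0035, -0.0003, 0.0088], "yaw": 0}
    - {"dp": [0.0035, -0.0003, 0.0088], "yaw": 0}
    - {"dp": [0.0035, -0.0003, 0.0088], "yaw": 0}
    - {"dp": [0.0035, -0.0003, 0.0088], "yaw": 0}

```text
time_s: 17.38
tcp_pos: [0.4628, -0.2529, 0.1091]
eef_rot: [-180.0, -0.0, -96.0]
contact_force: [0.1, -0.1, -0.6]
gripper_width: 0.013
gripper_force: 3.5
```

```bash
python3 look.py; python3 cmp.py | head -2
```

```text
17.3833 [ 0.46283866 -0.25294779  0.10913228] [ 0.06304229 -0.05062645 -0.56377225] [0.07704276 0.18281622 0.01313278] 0.012998144798349778 3.496048790984787
wrist [(-62, 837, 80.6), (-42, 1774, 78.4), (-22, 1076, 75.9), (-2, 839, 73.7), (18, 851, 71.4), (38, 1385, 69.4), (58, 2257, 67.3), (78, 1797, 65.0)]
top [(-62, 0, None), (-42, 0, None), (-22, 0, None), (-2, 0, None), (18, 0, None), (38, 0, None), (58, 27, 66.2), (78, 136, 64.4)]
side [(-62, 87, 82.1), (-42, 85, 79.1), (-22, 91, 76.8), (-2, 86, 74.3), (18, 89, 71.9), (38, 98, 69.4), (58, 116, 66.7), (78, 89, 63.7)]
base [68.3, 68.1, 68.4, 68.6, 68.9, 68.2, 67.6, 65.7]
now [82.1, 79.1, 76.8, None, 71.2, 69.4, 66.7, 63.7]
```

>>> apply_moves:
  targets:
    - {"dp": [0, 0, 0], "yaw": 0}
    - {"dp": [0, 0, 0], "yaw": 0}
    - {"dp": [0, 0, 0], "yaw": 0}
  squeeze: 9

```text
time_s: 17.78
tcp_pos: [0.4627, -0.253, 0.109]
eef_rot: [180.0, -0.0, -96.0]
contact_force: [0.2, 0.7, -1.2]
gripper_width: 0.0125
gripper_force: 9.0
```

>>> apply_moves:
  targets:
    - {"dp": [0, 0, 0], "yaw": 0}
    - {"dp": [0, 0, 0], "yaw": 0}
    - {"dp": [0, 0, 0.001], "yaw": 0}
    - {"dp": [0, 0, 0.002], "yaw": 0}
    - {"dp": [0, 0, 0.002], "yaw": 0}
  squeeze: 18

```text
time_s: 18.2
tcp_pos: [0.4629, -0.253, 0.1113]
eef_rot: [-180.0, -0.0, -96.0]
contact_force: [0.7, -0.2, -0.5]
gripper_width: 0.0118
gripper_force: 18.0
```

>>> apply_moves:
  targets:
    - {"dp": [0, 0, 0], "yaw": 0}
    - {"dp": [0, 0, 0.001], "yaw": 0}
    - {"dp": [0, 0, 0.002], "yaw": 0}
    - {"dp": [0, 0, 0.004], "yaw": 0}
    - {"dp": [0, 0, 0.006], "yaw": 0}
    - {"dp": [0, 0, 0.006], "yaw": 0}
  squeeze: 35

```text
time_s: 18.7
tcp_pos: [0.4631, -0.253, 0.1176]
eef_rot: [-180.0, -0.0, -96.0]
contact_force: [-0.2, 0.4, -0.5]
gripper_width: 0.0114
gripper_force: 35.0
```

```bash
python3 look.py; python3 cmp.py | head -2
```

```text
18.7 [ 0.46306743 -0.25302867  0.11759561] [-0.24678808  0.3555259  -0.48602752] [ 0.0275      0.14667965 -0.01032481] 0.011409606237630519 34.99617871362716
wrist [(-62, 766, 89.2), (-42, 1732, 87.6), (-22, 1053, 85.8), (-2, 810, 84.1), (18, 930, 82.6), (38, 1574, 81.0), (58, 2289, 79.5), (78, 1923, 77.7)]
top [(-62, 0, None), (-42, 0, None), (-22, 0, None), (-2, 0, None), (18, 0, None), (38, 0, None), (58, 28, 78.9), (78, 148, 77.1)]
side [(-62, 73, 90.4), (-42, 84, 87.7), (-22, 91, 86.0), (-2, 92, 84.1), (18, 88, 82.9), (38, 116, 80.4), (58, 128, 78.1), (78, 116, 75.8)]
base [68.3, 68.1, 68.4, 68.6, 68.9, 68.2, 67.6, 65.7]
now [90.4, 87.7, 86.0, None, None, 80.4, 78.1, 75.8]
```

>>> apply_moves:
  targets:
    - {"dp": [0, 0, 0.004], "yaw": 0}
    - {"dp": [0, 0, 0.01], "yaw": 0}
    - {"dp": [0, 0, 0.02], "yaw": 0}
    - {"dp": [0, 0, 0.032], "yaw": 0}
    - {"dp": [0, 0, 0.042], "yaw": 0}
    - {"dp": [0, 0, 0.05], "yaw": 0}
    - {"dp": [0, 0, 0.05], "yaw": 0}
    - {"dp": [0, 0, 0.05], "yaw": 0}
    - {"dp": [0, 0, 0.05], "yaw": 0}
  squeeze: 60

```text
time_s: 19.6
tcp_pos: [0.4625, -0.2528, 0.1668]
eef_rot: [180.0, 0.0, -96.0]
contact_force: [-0.6, -1.3, 0.1]
gripper_width: 0.011
gripper_force: 60.0
```

```bash
sed -i 's/(z>.03)&(z<.11)/(z>.03)\&(z<.3)/' look.py
cat > lvl.py <<'E'
from h import *
s=get_state(); print(s['time_s'],s['tcp_pos'],s['eef_rot'],s['contact_force'],s['gripper_width'],s['gripper_force'])
zt=s['tcp_pos'][2]; a=np.radians(s['eef_rot'][2]+90)  # cover x axis
R=np.array([[np.cos(a),-np.sin(a)],[np.sin(a),np.cos(a)]])
for n in('wrist','side'):
    c=cap(n); X=c['X']; q=(X[...,:2]-np.array(s['tcp_pos'][:2]))@R*1000+[-66,-34]; z=X[...,2]
    m=(abs(q[...,0])<75)&(abs(q[...,1])<50)&(z>zt-.06)&(z<zt-.01)&~((q[...,0]<-40)&(q[...,1]<-10))
    A=np.c_[q[m]/1000,np.ones(m.sum())]; Z=z[m]
    for _ in range(4):
        w=np.linalg.lstsq(A,Z,rcond=None)[0]; k=abs(A@w-Z)<.004; A,Z=A[k],Z[k]
    print(n,m.sum(),len(Z),'slope x,y',w[:2].round(4),'panel z at mid',w[2].round(4))
    save(n+'L.pkl',c)
E
python3 lvl.py
python3 - <<'E'
from h import *
# stack underneath: seen by side camera
c=load('sideL.pkl'); X=c['X']; m=(X[...,2]>.03)&(X[...,2]<.062)&(abs(X[...,0]-.526)<.12)&(abs(X[...,1]+.225)<.12)
print(m.sum(),cv2.minAreaRect((X[m][:,:2]*1000).astype(np.float32)))
E
```

```text
19.6 [ 0.46246563 -0.25282076  0.16677626] [ 1.79981829e+02  1.57324232e-02 -9.60038339e+01] [-0.59531513 -1.30652147  0.11721074] 0.011025102502943075 59.99570744577795
wrist 14297 14297 slope x,y [-0.0813 -0.0097] panel z at mid 0.133
side 746 746 slope x,y [-0.0846 -0.014 ] panel z at mid 0.1332
1346 ((523.0795288085938, -224.15994262695312), (142.07728576660156, 191.1865692138672), 84.82897186279297)
```

The cover is free: the force is just its weight, and the stack has stayed put. It still sags 0.08 rad in the pads at 60 N, held by pad friction. To level it, I'll shift back and let its far edge rest lightly on the flat middle of the stack's panel (press under 1 N), turn it flush, then squeeze again.

>>> apply_moves:
  targets:
    - {"dp": [-0.015, 0.0015, 0], "yaw": 0}
    - {"dp": [-0.04, 0.004, 0], "yaw": 0}
    - {"dp": [-0.065, 0.007, 0], "yaw": 0}
    - {"dp": [-0.085, 0.009, 0], "yaw": 0}
    - {"dp": [-0.0935, 0.01, -0.005], "yaw": 0}
    - {"dp": [-0.0935, 0.01, -0.015], "yaw": 0}
    - {"dp": [-0.0935, 0.01, -0.027], "yaw": 0}
    - {"dp": [-0.0935, 0.01, -0.037], "yaw": 0}
    - {"dp": [-0.0935, 0.01, -0.043], "yaw": 0}
    - {"dp": [-0.0935, 0.01, -0.043], "yaw": 0}
    - {"dp": [-0.0935, 0.01, -0.043], "yaw": 0}
    - {"dp": [-0.0935, 0.01, -0.043], "yaw": 0}

```text
time_s: 20.7
tcp_pos: [0.3696, -0.243, 0.1243]
eef_rot: [-180.0, -0.0, -96.0]
contact_force: [-0.3, 0.0, -1.2]
gripper_width: 0.0116
gripper_force: 60.0
```

```bash
python3 lvl.py
python3 - <<'E'
from h import *
t=cap('top'); X=t['X']; R=np.array([[.9945,-.1045],[.1045,.9945]])
q=(X[...,:2]-[.5264,-.2245])@R*1000; z=X[...,2]*1000
for lo in range(-20,90,10):
    m=(abs(q[...,0]-lo)<5)&(abs(q[...,1])<35)&(z>30); print(lo,m.sum(),np.median(z[m]).round(1),end=' | ')
c=load('sideL.pkl'); X=c['X']; q=(X[...,:2]-[.5264,-.2245])@R*1000; z=X[...,2]*1000
print()
for lo in range(-40,90,10):
    m=(abs(q[...,0]-lo)<5)&(abs(q[...,1])<35)&(z>30); print(lo,m.sum(),np.median(z[m]).round(1),end=' | ')
E
```

```text
20.7 [ 0.36958339 -0.24300458  0.12426683] [-1.79999677e+02 -6.54356549e-03 -9.59827896e+01] [-0.30773627  0.03400793 -1.17183549] 0.011644938844276947 59.99577927868813
wrist 14296 14296 slope x,y [-0.0811 -0.0095] panel z at mid 0.0906
side 833 829 slope x,y [-0.0819 -0.0124] panel z at mid 0.0912
-20 130 85.1 | -10 107 82.7 | 0 104 65.1 | 10 118 56.5 | 20 121 56.3 | 30 117 56.4 | 40 122 56.3 | 50 123 55.9 | 60 120 56.0 | 70 119 55.4 | 80 89 54.2 | 
-40 42 86.9 | -30 36 86.9 | -20 35 85.5 | -10 18 84.1 | 0 0 nan | 10 21 56.9 | 20 38 56.7 | 30 35 56.2 | 40 42 56.3 | 50 41 56.8 | 60 38 56.4 | 70 37 55.9 | 80 20 55.9 |
  return _methods._mean(a, axis=axis, dtype=dtype,
  ret = ret.dtype.type(ret / rcount)
```

>>> apply_moves:
  targets:
    - {"dp": [0, 0, -0.002], "yaw": 0}
    - {"dp": [0, 0, -0.004], "yaw": 0}
    - {"dp": [0, 0, -0.006], "yaw": 0}
    - {"dp": [0, 0, -0.007], "yaw": 0}
    - {"dp": [0, 0, -0.007], "yaw": 0}
    - {"dp": [0, 0, -0.007], "yaw": 0}

```text
time_s: 21.35
tcp_pos: [0.3698, -0.243, 0.1172]
eef_rot: [-180.0, -0.0, -96.0]
contact_force: [0.6, 0.4, -0.2]
gripper_width: 0.0109
gripper_force: 60.0
```

>>> apply_moves:
  targets:
    - {"dp": [0, 0, 0], "yaw": 0}
    - {"dp": [0, 0, -0.0005], "yaw": 0}
    - {"dp": [-0.0003, 0, -0.0015], "yaw": 0}
    - {"dp": [-0.0005, 0, -0.0025], "yaw": 0}
    - {"dp": [-0.0007, 0, -0.0035], "yaw": 0}
    - {"dp": [-0.0009, 0, -0.0045], "yaw": 0}
    - {"dp": [-0.0011, 0, -0.0055], "yaw": 0}
    - {"dp": [-0.0013, 0, -0.0065], "yaw": 0}
    - {"dp": [-0.0013, 0, -0.0065], "yaw": 0}
    - {"dp": [-0.0013, 0, -0.0065], "yaw": 0}
  squeeze: 8

```text
time_s: 22.18
tcp_pos: [0.368, -0.243, 0.1105]
eef_rot: [180.0, -0.0, -96.0]
contact_force: [0.4, 0.8, -1.5]
gripper_width: 0.0119
gripper_force: 8.0
```

```bash
python3 lvl.py
```

```text
22.1833 [ 0.36798705 -0.24295593  0.1105316 ] [ 1.79999318e+02 -5.02333540e-04 -9.59918505e+01] [ 0.44834128  0.82287516 -1.48318215] 0.011938791461587316 7.999885529279709
wrist 14887 14887 slope x,y [-0.0158 -0.0194] panel z at mid 0.0804
side 893 883 slope x,y [-0.0165 -0.0236] panel z at mid 0.081
```

At the lower squeeze the cover settled nearly level without touching anything. I'll firm up the grip and check.

>>> apply_moves:
  targets:
    - {"dp": [0, 0, 0], "yaw": 0}
    - {"dp": [0, 0, 0], "yaw": 0}
    - {"dp": [0, 0, 0], "yaw": 0}
    - {"dp": [0, 0, 0.003], "yaw": 0}
    - {"dp": [0, 0, 0.008], "yaw": 0}
    - {"dp": [0, 0, 0.015], "yaw": 0}
    - {"dp": [0, 0, 0.025], "yaw": 0}
    - {"dp": [0, 0, 0.035], "yaw": 0}
    - {"dp": [0, 0, 0.04], "yaw": 0}
    - {"dp": [0, 0, 0.04], "yaw": 0}
    - {"dp": [0, 0, 0.04], "yaw": 0}
  squeeze: 30

```text
time_s: 23.2
tcp_pos: [0.3679, -0.2429, 0.1508]
eef_rot: [-180.0, 0.0, -96.0]
contact_force: [0.2, -0.4, -1.3]
gripper_width: 0.0116
gripper_force: 30.0
```

```bash
python3 lvl.py
```

```text
23.2 [ 0.36789983 -0.24289958  0.15081634] [-1.79960065e+02  7.23328654e-03 -9.59999173e+01] [ 0.23521192 -0.37085373 -1.34588963] 0.011562041241116813 29.999257028102875
wrist 14895 14895 slope x,y [-0.018 -0.018] panel z at mid 0.1206
side 885 883 slope x,y [-0.0207 -0.0185] panel z at mid 0.1207
```

Now I'll carry it in front of the microscope, yawed so the long side keeps clear.

>>> apply_moves:
  targets:
    - {"dp": [0.003, 0.002, 0.01], "yaw": 0}
    - {"dp": [0.006, 0.008, 0.03], "yaw": 2}
    - {"dp": [0.01, 0.02, 0.05], "yaw": 6}
    - {"dp": [0.014, 0.035, 0.07], "yaw": 11}
    - {"dp": [0.018, 0.055, 0.085], "yaw": 16}
    - {"dp": [0.022, 0.075, 0.09], "yaw": 21}
    - {"dp": [0.026, 0.095, 0.09], "yaw": 26}
    - {"dp": [0.03, 0.115, 0.09], "yaw": 31}
    - {"dp": [0.033, 0.135, 0.09], "yaw": 36}
    - {"dp": [0.036, 0.155, 0.09], "yaw": 41}
    - {"dp": [0.039, 0.18, 0.09], "yaw": 46}
    - {"dp": [0.042, 0.205, 0.09], "yaw": 51}
    - {"dp": [0.043, 0.23, 0.09], "yaw": 55}
    - {"dp": [0.043, 0.26, 0.09], "yaw": 58}
    - {"dp": [0.043, 0.29, 0.09], "yaw": 60}
    - {"dp": [0.043, 0.32, 0.09], "yaw": 60}
    - {"dp": [0.043, 0.345, 0.09], "yaw": 60}
    - {"dp": [0.043, 0.365, 0.09], "yaw": 60}
    - {"dp": [0.043, 0.375, 0.09], "yaw": 60}
    - {"dp": [0.043, 0.375, 0.09], "yaw": 60}

```text
time_s: 24.97
tcp_pos: [0.4109, 0.1335, 0.2399]
eef_rot: [179.9, 0.0, -35.9]
contact_force: [-0.0, 0.8, -1.1]
gripper_width: 0.0115
gripper_force: 30.0
```

>>> apply_moves:
  targets:
    - {"dp": [0, 0.008, 0], "yaw": 0}
    - {"dp": [0, 0.025, 0], "yaw": 0}
    - {"dp": [0, 0.05, 0], "yaw": 0}
    - {"dp": [0, 0.075, 0], "yaw": 0}
    - {"dp": [0, 0.1, 0], "yaw": 0}
    - {"dp": [0, 0.12, 0], "yaw": -3}
    - {"dp": [0.003, 0.135, 0], "yaw": -8}
    - {"dp": [0.008, 0.145, 0], "yaw": -13}
    - {"dp": [0.013, 0.15, 0], "yaw": -18}
    - {"dp": [0.018, 0.153, 0], "yaw": -23}
    - {"dp": [0.022, 0.154, 0], "yaw": -28}
    - {"dp": [0.026, 0.154, 0], "yaw": -33}
    - {"dp": [0.029, 0.154, 0], "yaw": -38}
    - {"dp": [0.029, 0.154, 0], "yaw": -43}
    - {"dp": [0.029, 0.154, 0], "yaw": -46}
    - {"dp": [0.029, 0.154, 0], "yaw": -47.7}
    - {"dp": [0.029, 0.154, 0], "yaw": -47.7}
    - {"dp": [0.029, 0.154, 0], "yaw": -47.7}
    - {"dp": [0.029, 0.154, 0], "yaw": -47.7}

```text
time_s: 26.55
tcp_pos: [0.4401, 0.2856, 0.2404]
eef_rot: [180.0, -0.0, -83.7]
contact_force: [0.5, 0.1, -0.9]
gripper_width: 0.0117
gripper_force: 30.0
```

```bash
python3 lvl.py
python3 - <<'E'
from h import *
s=get_state(); zt=s['tcp_pos'][2]
for n in('wrist','top'):
    c=cap(n); save(n+'F.pkl',c); X=c['X']
    m=(X[...,2]>zt-.065)&(X[...,2]<zt-.02)&(abs(X[...,0]-.5)<.13)&(abs(X[...,1]-.327)<.12)
    print(n,m.sum(),cv2.minAreaRect((X[m][:,:2]*1000).astype(np.float32)))
c=load('wristF.pkl'); X=c['X']; a=np.radians(s['eef_rot'][2]+90); R=np.array([[np.cos(a),-np.sin(a)],[np.sin(a),np.cos(a)]])
q=(X[...,:2]-np.array(s['tcp_pos'][:2]))@R*1000; m=(X[...,2]>zt-.065)&(X[...,2]<zt-.02)&(abs(q[...,0]-66)<110)&(abs(q[...,1]-34)<85)
for i in(0,1): print('extent rel tcp',np.percentile(q[m][:,i],[0,.2,99.8,100]).round(1))
a=cv2.resize(c['image'],(400,300)); t=load('topF.pkl'); b=cv2.resize(t['image'][165:290,130:255],(400,400),interpolation=cv2.INTER_CUBIC)
o=np.zeros((400,800,3),np.uint8); o[:300,:400]=a; o[:,400:]=b; cv2.imwrite('pics/f7.png',o[:,:,::-1])
E
```

```text
26.55 [0.44007429 0.2856108  0.24043191] [ 1.79986547e+02 -1.08837877e-02 -8.36669744e+01] [ 0.49389907  0.06397687 -0.91215136] 0.011702660465993537 29.99944567680359
wrist 14770 14770 slope x,y [-0.019  -0.0188] panel z at mid 0.2101
side 2474 2474 slope x,y [-0.0209 -0.0213] panel z at mid 0.2108
wrist 35939 ((504.1500244140625, 309.8677673339844), (188.82379150390625, 106.2583236694336), 6.811301231384277)
top 2196 ((500.540771484375, 325.6954040527344), (188.51686096191406, 138.8309326171875), 6.634263038635254)
extent rel tcp [-27.8 -26.9 158.5 161.1]
extent rel tcp [-35.8 -35.5  68.5  70.6]
```

View pics/f7.png

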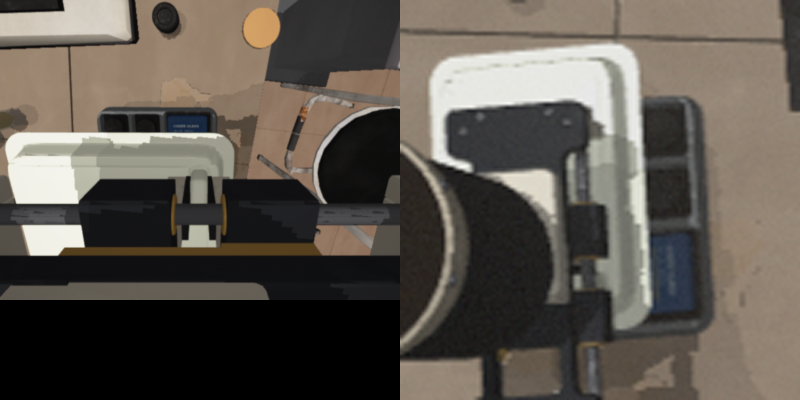

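The cover is level to about 1.5° and aligned with the tray to within about 2 mm and 0.3°. The tray shows offset in the view only from parallax, since the cover is high above it. I'll lower it to a ready-to-close height that's still well clear.

>>> apply_moves:
  targets:
    - {"dp": [-0.001, 0.001, -0.005], "yaw": -0.2}
    - {"dp": [-0.001, 0.001, -0.015], "yaw": -0.2}
    - {"dp": [-0.001, 0.001, -0.03], "yaw": -0.2}
    - {"dp": [-0.001, 0.001, -0.045], "yaw": -0.2}
    - {"dp": [-0.001, 0.001, -0.06], "yaw": -0.2}
    - {"dp": [-0.001, 0.001, -0.075], "yaw": -0.2}
    - {"dp": [-0.001, 0.001, -0.09], "yaw": -0.2}
    - {"dp": [-0.001, 0.001, -0.1], "yaw": -0.2}
    - {"dp": [-0.001, 0.001, -0.105], "yaw": -0.2}
    - {"dp": [-0.001, 0.001, -0.107], "yaw": -0.2}
    - {"dp": [-0.001, 0.001, -0.107], "yaw": -0.2}
    - {"dp": [-0.001, 0.001, -0.107], "yaw": -0.2}
    - {"dp": [-0.001, 0.001, -0.107], "yaw": -0.2}

```text
time_s: 27.83
tcp_pos: [0.4393, 0.2875, 0.1343]
eef_rot: [-179.9, 0.1, -83.9]
contact_force: [0.4, 0.1, -1.3]
gripper_width: 0.0117
gripper_force: 30.0
```

```bash
python3 lvl.py
python3 - <<'E'
from h import *
s=get_state(); zt=s['tcp_pos'][2]
t=cap('top'); X=t['X']
m=(X[...,2]>zt-.065)&(X[...,2]<zt-.02)&(abs(X[...,0]-.5)<.12)&(abs(X[...,1]-.327)<.1); print('cover',m.sum(),cv2.minAreaRect((X[m][:,:2]*1000).astype(np.float32)))
b=load('top.pkl')
m=(X[...,2]>.044)&(X[...,2]<.07)&(abs(X[...,0]-.526)<.12)&(abs(X[...,1]+.225)<.12); print('stack',cv2.minAreaRect((X[m][:,:2]*1000).astype(np.float32)),np.median(X[m][:,2]))
B=b['X']; m=(B[...,2]>.044)&(B[...,2]<.07)&(abs(B[...,0]-.526)<.12)&(abs(B[...,1]+.225)<.12); print('base',cv2.minAreaRect((B[m][:,:2]*1000).astype(np.float32)))
m=(X[...,2]>.03)&(X[...,2]<.06)&(abs(X[...,0]-.497)<.03)&(abs(X[...,1]-.138)<.03); print('eyepiece',pca(X[m]))
E
```

```text
27.8333 [0.43931892 0.2874648  0.13432487] [-1.79939329e+02  5.34162452e-02 -8.38817047e+01] [ 0.40425345  0.09926873 -1.34454117] 0.011651527667232492 29.999181032180786
wrist 14808 14808 slope x,y [-0.0178 -0.0177] panel z at mid 0.1041
side 2359 2358 slope x,y [-0.0189 -0.0196] panel z at mid 0.1048
cover 1785 ((500.16278076171875, 327.1372985839844), (187.5560302734375, 139.23997497558594), 5.912070274353027)
stack ((521.8302001953125, -224.10800170898438), (117.93878936767578, 166.12918090820312), 83.47627258300781) 0.05592869876043971
base ((524.3827514648438, -225.7705078125), (138.44598388671875, 188.60250854492188), 84.04969024658203)
eyepiece (array([0.4986, 0.138 ]), np.float64(48.37), array([0.0323, 0.0334]))
```

```bash
python3 -c "
from plant import r
print(r.close_job())"
```

```text
the job is handed in; nothing more can be done
None
```

The forceps and the tin are in their pockets. The top cover was peeled off its stack and is still held about 1.5° off level, lined up roughly 5 cm clear above the tray; I handed the job in at about 28 s and no verdict came back.

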